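Move a score slider on the okey rail

TASK

The pair who keep score with the broad drum-headed brass slider have changed their score: lift that slider out of its notch in the rosewood score rail, and put it fully home and upright in the notch marked by the diamond-shaped mother-of-pearl inlay, then let go. Leave the two other sliders, the ball-headed and the crossbar-headed one, standing in their notches.

Things in the scene. Friction and masses are not known exactly. Their poses are not given: they have to be found in the camera images.
- drum_head (a point): Brass slider to move, loose, 105-210 g, 62 mm high: upright drum head 30 mm across, 26 mm high, flat top with a pearl disc; neck 14 mm; round flat heavy foot 24 mm across, 22 mm high. Stands in a notch of the score rail, drum underside 20 mm above the rail's top, free on both sides across the rail. Point: centre of the drum, 49 mm above the foot's underside; z up; any yaw is alike.
- goal_notch (a point): Empty notch marked by the diamond (28 mm) of pearl; others have round dots (10 mm). Fixed rosewood rail 408 x 92 mm, top 26 mm above the table; 7 notches in a row 55 mm apart, each 40 mm square, 16 mm deep, mouth bevelled 5 mm. Point: centre of the notch's floor, 10 mm above the table; x across the rail, away from the inlays, y along it, z up; the diamond's centre is at x -44, z +16 mm.
- ball_head (a point): Bystander: brass slider with a small ball head 18 mm in diameter and the same 24 mm foot, standing loose in another notch, 53 mm high. Point: centre of the ball, 44 mm above the foot's underside.
- bar_head (a point): Bystander: brass slider with a crossbar head 36 mm long (set across the rail), 10 mm wide, 10 mm high, and the same 24 mm foot, standing loose in another notch, 46 mm high. Point: centre of the bar, 41 mm above the foot's underside; the bar runs along x.
Mind the look-alikes: they are no part of the job. Leave any pink or turquoise look-alike of the part that bears drum_head alone.

How it is judged:
On the way:
1. The drum-headed slider is lifted clear out of its notch (z of drum_head in the frame of goal_notch above 0.069 m), for 0.1 s.
At the end, for the whole second after the job is handed in: The drum-headed slider stands in the diamond-marked notch: drum centre within 16 mm of the notch's centre seen from above and 42 to 55 mm above the notch floor, leaning less than 10 degrees; the ball and crossbar heads are within 25 mm of where they started (horizontal distance between drum_head and goal_notch below 0.016 m and z of drum_head in the frame of goal_notch between 0.042 and 0.055 m and angle between drum_head's own z axis and vertical below 0.18 rad and distance of each of ball_head, bar_head from where it was at the start of the episode below 0.025 m); the robot touches nothing.
It fails at once if The ball-headed slider is knocked or taken from its place (head moved over 25 mm) (distance of ball_head from where it was at the start of the episode above 0.025 m).
It fails at once if The crossbar-headed slider is knocked or taken from its place (head moved over 25 mm) (distance of bar_head from where it was at the start of the episode above 0.025 m).
It also fails if it takes over 38 s, if anything falls off the work surface, if the arm or the gripper's body presses on something with over 40 N, if the wrist force passes 120 N, or if a joint passes its speed limit or range.

ROBOT

A 6-joint arm with a two-finger parallel gripper is mounted at the origin on the work surface. World frame = base frame: x ahead of the robot, y to its left, z up, the work surface at z = 0. Lengths are in m, angles in rad, forces in N, time in s.
With the tool pointing down it reaches from about 0.3 to 0.775 m from the base axis. Payload 14.6 kg.
Tool frame: the origin (TCP) lies at the very end of the fingers, on their centre line; the grasp point (between the pads) lies 19 mm behind it; z points along the fingers, y is the line along which they close (so a half turn about z gives the same grasp; the last joint's range is limited). The gripper opens to 94 mm and grips with 3 to 60 N. Pads are 16 mm wide; open, the fingers measure 119 mm over their backs; the gripper's body (75 mm by 177 mm) begins 78 mm behind the grasp point.
Start: joints at [1.047, 0.3, 1.521, -0, 1.321, -0.067], TCP at [0.243, 0.494, 0.205] pointing down, gripper open.
Joint ranges: [-3.03, 3.03], [-0.79, 2.21], [0.23, 2.52], [-1.04, 4.18], [0, 3.07], [-2.55, 2.55]. Speed limits (rad/s): [2.22, 2.22, 2.57, 3.14, 3.14, 3.14].

INTERFACE

Orientations are given as [roll, pitch, yaw] about the fixed x, y, z axes, in that order (R = Rz(yaw) Ry(pitch) Rx(roll)).
In Python, from station import ctrl gives the robot as it stands.
- The arm moves only by the tool carry_out, never from a script. Its argument "motion" is text: rows parted by semicolons, each of 7 numbers parted by spaces: the shift along the world's x, y, z in m, then the turn, a rotation vector about the world's x, y, z in degrees, then the closure in counts, from 0 (fully open) to 255 (shut). In form: dx dy dz wx wy wz hand; .... A call has 1 to 20 rows; each row shifts and turns the commanded pose from where the row before left it; what a row does not reach is not made up. A row lasts 1/12 s, in which the tool goes at most 41.7 mm and 7.16 degrees, less where a joint would pass 70% of its speed; a pose out of reach is approached as far as the arm can. A call is refused whole if a number of a shift passes 0.0417 or a number of a turn 7.16, either way. A call with a gripper value outside its range is refused whole. The fingers move at their own pace and stop on an object; "grip_force" is the grip in N (left out, the last holds). Time passes only in rows, so rows that do not move let the fingers close. It gives the time, the measured TCP pose, the force, the opening and the grip force at its end, in the units of the state.
- ctrl.get_obs(): the state, without advancing time (a new reading comes with each control period).
- ctrl.camera(name): name is "scene" or "top" or "wrist"; returns a dict with "pixels" (384x512x3 uint8, red, green, blue), "range_z" (384x512 float32, m along the optical axis (not along the pixel's ray), 0 where there is no reading), "K" (3x3 intrinsics, pixels), "position" and "attitude" of the camera in the world. Camera axes: x right, y up, looking along -z (the intrinsics and any distortion apply to the point x, -y, -z); pixel columns grow to the right and rows downward; lengths in m; the calibration is good to about 2 mm. A picture is of the moment at which its call begins.
- ctrl.hand_in(): hands the job in; it is judged then, once.
The state is a dict: "time_s": time; "qpos": joint angles; "joint_vel": joint speeds; "tau": joint torques, N m; "ee_pos": TCP position; "eef_rot": TCP orientation; "force": force on the tool from outside, world axes, zero at the start; "moment": the same for the moment, N m; "grip_width": finger opening in m; "grip_force": force on a finger pad.
Only numpy, scipy, OpenCV 4.12 (cv2) and the standard library are available. Lean on these libraries where they do the work, as an engineer would, in place of code of your own. Each camera call takes 0.05 s, during which the arm holds its last target. There are 200 camera calls.

## Working session

There is one attempt and no reset: what is moved stays moved. The work goes in short steps, Python scripts to look and compute and a tool call to move; the robot and the scene stay as the last step left them, time stands still between calls to the robot, and variables do not carry over. Pictures are saved under pics/ and viewed, at most 10 in all, crops included, and the job is handed in when it is done.

Besides the shell and the picture viewer there is one more tool, called by a JSON object that holds its "op" and its "data". carry_out: Moves the arm, as the interface text tells. Its arguments: {"type":"object","properties":{"motion":{"type":"string"},"grip_force":{"type":"number"}},"required":["motion"]}

```bash
mkdir -p pics
cat > h.py <<'E'
import numpy as np,cv2,pickle
from station import ctrl
def snap(n,f):
    c=ctrl.camera(n); pickle.dump(c,open(f'{f}.pkl','wb')); cv2.imwrite(f'pics/{f}.png',cv2.cvtColor(c['pixels'],cv2.COLOR_RGB2BGR)); return c
def load(f): return pickle.load(open(f'{f}.pkl','rb'))
def rot(a):
    a=np.array(a,float)
    if a.shape==(3,3): return a
    from scipy.spatial.transform import Rotation as R
    return (R.from_euler('xyz',a) if a.size==3 else R.from_quat(a)).as_matrix()
def pt(c,u,v,d=None,z=None):
    K=c['K']; r=np.array([(u-K[0,2])/K[0,0],-(v-K[1,2])/K[1,1],-1.]); r=rot(c['attitude'])@r; p=np.array(c['position'])
    if z is not None: return p+r*(z-p[2])/r[2]
    return p+r*(c['range_z'][int(v),int(u)] if d is None else d)
E
python3 - <<'E'
from h import *
a=snap('top','top0');b=snap('scene','scene0')
for c in(a,b):print({k:v for k,v in c.items() if k not in('pixels','range_z')})
print(ctrl.get_obs())
E
```

```text
{'K': array([[414.98696508,   0.        , 258.90854629],
       [  0.        , 414.98696508, 191.26154338],
       [  0.        ,   0.        ,   1.        ]]), 'position': array([0.51055255, 0.04001403, 0.79801171]), 'attitude': array([ 0.06922682, -0.03837632, -1.59016762])}
{'K': array([[392.80333069,   0.        , 259.77642451],
       [  0.        , 392.80333069, 189.54260372],
       [  0.        ,   0.        ,   1.        ]]), 'position': array([ 1.02661064, -0.08229036,  0.50973103]), 'attitude': array([0.80186129, 0.01678046, 1.31679188])}
{'time_s': 0.1, 'qpos': array([ 1.04741747e+00,  3.00387840e-01,  1.52148706e+00, -6.65044086e-05,
        1.32071410e+00, -6.65880836e-02]), 'joint_vel': array([ 0.00085048, -0.00110339, -0.00159496,  0.00108733,  0.00093246,
        0.00162762]), 'tau': array([ 2.11484650e-03, -5.32649660e+01, -3.53284800e+01,  7.09625054e-02,
        2.34472216e-02, -7.09885126e-05]), 'ee_pos': array([0.2424872 , 0.49340656, 0.20497178]), 'eef_rot': array([-3.14059423e+00, -2.01919230e-06,  2.68481837e+00]), 'force': array([-0.84195208,  0.43541437,  0.04749863]), 'moment': array([ 0.0315622 , -0.02399961, -0.0284099 ]), 'grip_force': 0.0, 'grip_width': 0.09402289013821591}
```

View pics/top0.png

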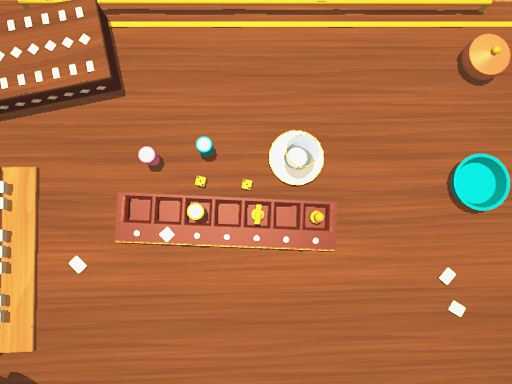

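View pics/scene0.png

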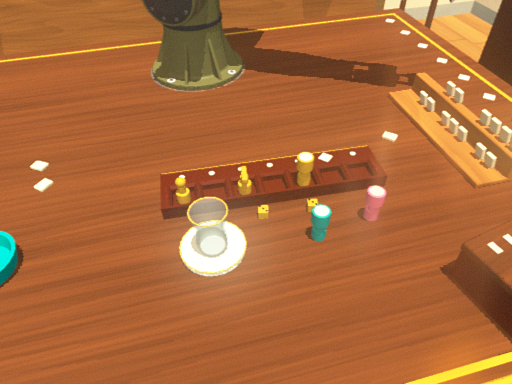

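Top view: the drum slider with the pearl top is at (195,212). The pink (147,155) and turquoise (204,145) pieces off the rail are look-alikes. The diamond inlay is at (167,234), so the goal notch is (169,211). The bar is at (257,214), the ball at (317,217). The tile at (77,264) is loose and not on the rail. The brass piece in the rail fits the description; I'll confirm it in a crop and measure.

Run:
```python
from h import *
c=load('top0'); s=load('scene0')
cr=cv2.resize(cv2.cvtColor(c['pixels'][130:260,105:345],cv2.COLOR_RGB2BGR),None,fx=3.3,fy=3.3,interpolation=cv2.INTER_CUBIC); cv2.imwrite('pics/crop0.png',cr)
P=lambda n,u,v,z:print(n,pt(c,u,v,z=z).round(4),'depth pt',pt(c,u,v).round(4))
for n,u,v,z in[('drumtop',195,211.5,.072),('diamond',167,234,.026),('dot1',137,233.5,.026),('dot3',197,236,.026),('dot7',316,240.5,.026),('goalfloor',170,210,.01),('ball',317,216,.063),('bar',257.5,214,.056),('cup',297,157,.06)]:P(n,u,v,z)
# depth-based heights: points in drum top
H,W=c['range_z'].shape
vv,uu=np.mgrid[0:H,0:W]
K=c['K'];r=np.stack([(uu-K[0,2])/K[0,0],-(vv-K[1,2])/K[1,1],-np.ones(uu.shape)],-1)*c['range_z'][...,None]
X=r@rot(c['attitude']).T+c['position']
np.save('X.npy',X)
def blob(u0,u1,v0,v1,za,zb):
    q=X[v0:v1,u0:u1].reshape(-1,3);q=q[(q[:,2]>za)&(q[:,2]<zb)];print(len(q),q.mean(0).round(4),((q.max(0)+q.min(0))/2).round(4),q.max(0).round(3))
blob(180,212,195,228,.062,.09); blob(265,328,128,188,.01,.3); blob(120,125,200,238,.0,.05)
```

```text
drumtop [0.527 0.123 0.072] depth pt [0.527  0.1231 0.0712]
diamond [0.4877 0.1798 0.026 ] depth pt [0.4877 0.1798 0.026 ]
dot1 [0.4897 0.2344 0.026 ] depth pt [0.4897 0.2347 0.0249]
dot3 [0.4829 0.125  0.026 ] depth pt [0.4828 0.1251 0.0256]
dot7 [ 0.4699 -0.0952  0.026 ] depth pt [ 0.47   -0.0948  0.0281]
goalfloor [0.5321 0.1769 0.01  ] depth pt [0.5321 0.1772 0.0086]
ball [ 0.5152 -0.0917  0.063 ] depth pt [ 0.5152 -0.0924  0.0591]
bar [0.5208 0.0138 0.056 ] depth pt [0.5208 0.0137 0.053 ]
cup [ 0.6219 -0.0591  0.06  ] depth pt [ 0.6291 -0.0655  0.0124]
231 [0.5276 0.1231 0.071 ] [0.5279 0.1233 0.0684] [0.542 0.137 0.074]
1610 [ 0.628  -0.0628  0.0377] [ 0.6285 -0.0628  0.0519] [ 0.68  -0.011  0.094]
188 [0.5177 0.2619 0.0251] [0.5178 0.262  0.0259] [0.552 0.266 0.03 ]
```

View pics/crop0.png

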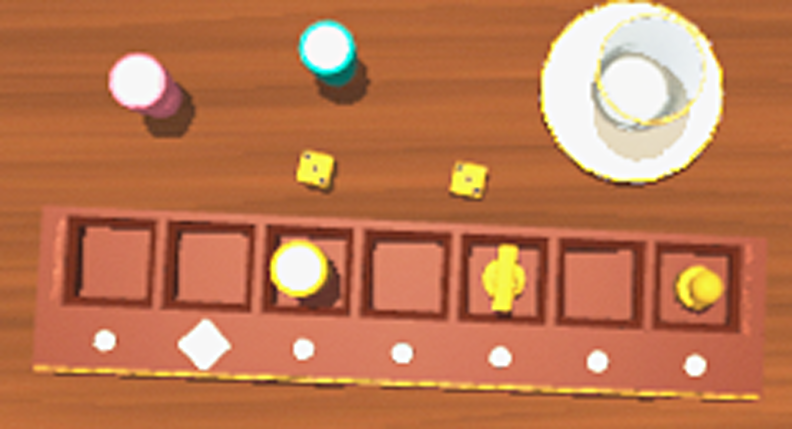

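The crop confirms it: at (300,268) a brass drum with a pearl top stands in the third notch, the diamond is at (204,345), and the look-alikes are off the rail. Drum ≈ (0.527, 0.123), goal ≈ (0.531, 0.177), rail yaw ≈ -0.06. Moving above the drum.

{"op": "carry_out", "data": {"motion": "0.0203 -0.0265 0 0 0 -4.8 0;0.0203 -0.0265 0 0 0 -4.8 0;0.0203 -0.0265 0 0 0 -4.8 0;0.0203 -0.0265 0 0 0 -4.8 0;0.0203 -0.0265 0 0 0 -4.8 0;0.0203 -0.0265 0 0 0 -4.8 0;0.0203 -0.0265 0 0 0 -4.8 0;0.0203 -0.0265 0 0 0 -4.8 0;0.0203 -0.0265 0 0 0 -4.8 0;0.0203 -0.0265 0 0 0 -4.8 0;0.0203 -0.0265 0 0 0 -4.8 0;0.0203 -0.0265 0 0 0 -4.8 0;0.0203 -0.0265 0 0 0 -4.8 0;0.0203 -0.0265 0 0 0 -4.8 0;0 0 0 0 0 0 0;0 0 0 0 0 0 0;0 0 0 0 0 0 0", "grip_force": 20}}

```text
time_s: 1.52
ee_pos: [0.5264, 0.1229, 0.2051]
eef_rot: [-3.141, -0.0, 1.513]
force: [0.2, -0.5, -0.7]
grip_width: 0.0939
grip_force: 0.0
```

Run:
```python
from h import *
c=snap('wrist','w1'); o=ctrl.get_obs(); print(o['time_s'],o['ee_pos'],o['eef_rot'],c['position'],c['attitude'],c['K'][0])
R=rot(c['attitude'])
for n,p in [('drumtop',(.5273,.1231,.072)),('dia',(.487,.1797,.026)),('goal',(.531,.177,.01))]:
    q=R.T@(np.array(p)-c['position']); print(n,c['K'][0,2]+c['K'][0,0]*q[0]/-q[2],c['K'][1,2]-c['K'][1,1]*q[1]/-q[2])
```

```text
1.5667 [0.52624343 0.12330708 0.20530293] [-3.14109439e+00 -2.48708540e-05  1.51360434e+00] [0.53108992 0.20079095 0.3849539 ] [-0.27514533  0.00124884 -0.05849775] [274.07717736   0.         259.04577524]
drumtop 260.0232890188306 184.0414552754043
dia 226.07688021456914 134.4412177053302
goal 260.36609556121584 133.73583072989862
```

View pics/w1.png

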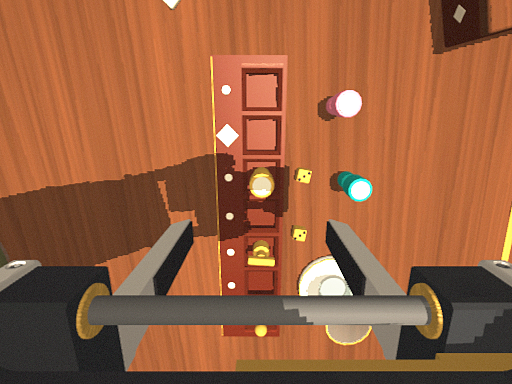

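The wrist view agrees with my estimates to within 2 mm: drum top (261,184), diamond (228,135), goal floor (263,133). Descending.

{"op": "carry_out", "data": {"motion": "0.001 0 -0.03 0 0 0 0;0 0 -0.03 0 0 0 0;0 0 -0.03 0 0 0 0;0 0 -0.025 0 0 0 0;0 0 -0.02 0 0 0 0;0 0 -0.015 0 0 0 0;0 0 -0.01 0 0 0 0;0 0 -0.005 0 0 0 0;0 0 0 0 0 0 0;0 0 0 0 0 0 0;0 0 0 0 0 0 255;0 0 0 0 0 0 255;0 0 0 0 0 0 255;0 0 0 0 0 0 255;0 0 0 0 0 0 255;0 0 0 0 0 0 255;0 0 0 0 0 0 255;0 0 0 0 0 0 255;0 0 0 0 0 0 255;0 0 0 0 0 0 255", "grip_force": 20}}

```text
time_s: 3.23
ee_pos: [0.5278, 0.1226, 0.0404]
eef_rot: [-3.142, -0.0, 1.512]
force: [0.7, -0.6, 0.3]
grip_width: 0.0305
grip_force: 0.3
```

{"op": "carry_out", "data": {"motion": "0 0 0 0 0 0 255;0 0 0 0 0 0 255;0 0 0 0 0 0 255;0 0 0 0 0 0 255;0 0 0 0 0 0 255", "grip_force": 25}}

```text
time_s: 3.65
ee_pos: [0.5278, 0.1226, 0.0404]
eef_rot: [-3.142, 0.0, 1.512]
force: [0.3, 0.5, -0.7]
grip_width: 0.0293
grip_force: 25.0
```

{"op": "carry_out", "data": {"motion": "0 0 0.005 0 0 0 255;0 0 0.01 0 0 0 255;0 0 0.015 0 0 0 255;0 0 0.015 0 0 0 255;0 0 0.01 0 0 0 255;0 0 0.005 0 0 0 255;0 0 0 0 0 0 255;0 0 0 0 0 0 255;0 0 0 0 0 0 255"}}

```text
time_s: 4.4
ee_pos: [0.5274, 0.1226, 0.0997]
eef_rot: [-3.14, 0.0, 1.512]
force: [-0.7, 0.0, -1.7]
grip_width: 0.0296
grip_force: 25.0
```

Run:
```python
from h import *
snap('scene','s2');c=snap('wrist','w2');o=ctrl.get_obs();print(o['ee_pos'],o['force'],o['grip_width'],o['grip_force'])
i=cv2.imread('pics/s2.png')[110:260,130:420];j=cv2.imread('pics/w2.png')[40:240,190:390]
i=cv2.resize(i,None,fx=2,fy=2,interpolation=2)
j=cv2.resize(j,None,fx=1.5,fy=1.5,interpolation=2)
k=np.zeros((600,600,3),np.uint8);k[:300,:580]=i;k[300:600,:300]=j;cv2.imwrite('pics/m2.png',k)
```

```text
[0.52746068 0.1225361  0.09972292] [-0.92847136 -0.69067895 -2.00230771] 0.029658156956210786 24.99950408935547
```

View pics/m2.png

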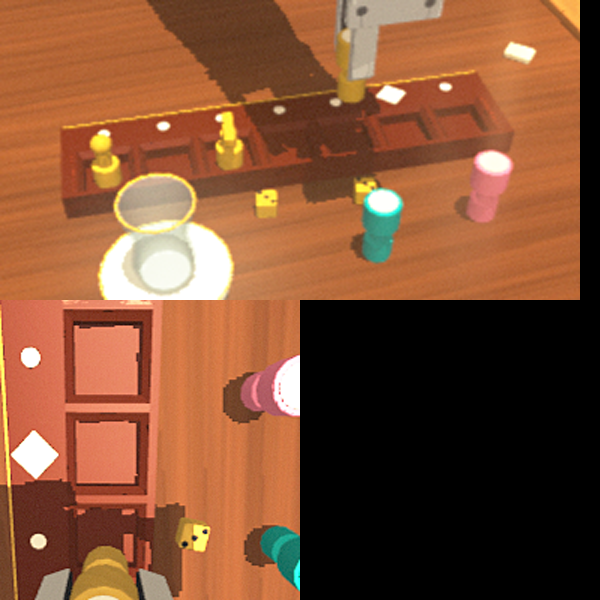

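Slider held at 60 mm up (montage (350,70)); the bystanders are still standing. The goal notch centre is at wrist pixel (261,142), the diamond at (213.3,142.7).

Run:
```python
from h import *
c=load('w2')
print(pt(c,261,142,z=.01),pt(c,213.3,142.7,z=.026),pt(c,260.7,142.5,z=.026))
```

```text
[0.5322211  0.17540934 0.01      ] [0.48865433 0.17884819 0.026     ] [0.5319247  0.17646254 0.026     ]
```

{"op": "carry_out", "data": {"motion": "0.001 0.01 0 0 0 0 255;0.001 0.017 0 0 0 0 255;0.001 0.017 0 0 0 0 255;0.001 0.0095 0 0 0 0 255;0 0 0 0 0 0 255;0 0 0 0 0 0 255;0 0 0 0 0 0 255;0 0 -0.01 0 0 0 255;0 0 -0.013 0 0 0 255;0 0 -0.012 0 0 0 255;0 0 -0.01 0 0 0 255;0 0 -0.005 0 0 0 255;0 0 -0.004 0 0 0 255;0 0 -0.002 0 0 0 255;0 0 -0.001 0 0 0 255;0 0 0 0 0 0 255;0 0 0 0 0 0 255"}}

```text
time_s: 5.92
ee_pos: [0.532, 0.1762, 0.0439]
eef_rot: [3.141, -0.0, 1.512]
force: [-0.4, -0.1, -1.3]
grip_width: 0.0295
grip_force: 25.0
```

{"op": "carry_out", "data": {"motion": "0 0 -0.001 0 0 0 255;0 0 -0.001 0 0 0 255;0 0 -0.001 0 0 0 255;0 0 0 0 0 0 255;0 0 0 0 0 0 255"}}

```text
time_s: 6.33
ee_pos: [0.5318, 0.1761, 0.0404]
eef_rot: [-3.142, 0.0, 1.512]
force: [0.0, -0.8, -0.8]
grip_width: 0.0297
grip_force: 25.0
```

{"op": "carry_out", "data": {"motion": "0 0 0 0 0 0 230;0 0 0 0 0 0 210;0 0 0 0 0 0 180;0 0 0 0 0 0 140;0 0 0 0 0 0 100;0 0 0 0 0 0 60;0 0 0 0 0 0 60;0 0 0 0 0 0 60;0 0 0 0 0 0 60;0 0 0.005 0 0 0 60;0 0 0.015 0 0 0 60;0 0 0.02 0 0 0 60;0 0 0.03 0 0 0 60;0 0 0.03 0 0 0 60;0 0 0.03 0 0 0 60;0 0 0.01 0 0 0 60;0 0 0 0 0 0 60"}}

```text
time_s: 7.75
ee_pos: [0.5327, 0.1764, 0.1833]
eef_rot: [3.137, -0.001, 1.512]
force: [0.8, -0.6, -0.3]
grip_width: 0.0719
grip_force: 0.0
```

Run:
```python
from h import *
snap('scene','s3');snap('wrist','w3')
i=cv2.imread('pics/s3.png')[110:260,130:420];j=cv2.imread('pics/w3.png')[40:240,190:390]
i=cv2.resize(i,None,fx=2,fy=2,interpolation=2)
j=cv2.resize(j,None,fx=1.5,fy=1.5,interpolation=2)
k=np.zeros((600,600,3),np.uint8);k[:300,:580]=i;k[300:600,:300]=j;cv2.imwrite('pics/m3.png',k)
```

```text
(no output)
```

View pics/m3.png

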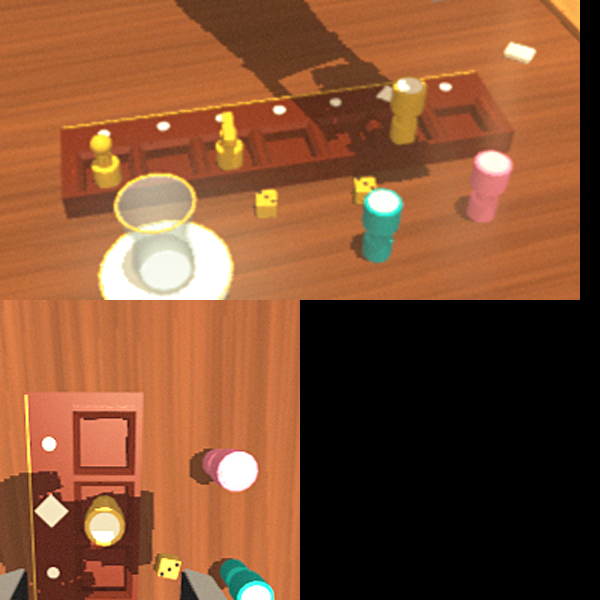

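The drum stands upright in the diamond notch (montage (407,110)); in the wrist view its top is at pixel (259,190), and both bystanders are in place. I'll check the numbers, then hand in.

Run:
```python
from h import *
c=load('w3'); p=pt(c,259.3,190);q=pt(c,259.3,190,z=.072); print(p,q)
if np.hypot(q[0]-.5315,q[1]-.1765)<.01 and abs(p[2]-.072)<.004: print(ctrl.hand_in())
```

```text
[0.5323061  0.1761809  0.07361824] [0.53228338 0.1757426  0.072     ]
the job is handed in; nothing more can be done
None
```

The drum-headed slider now stands upright and released in the diamond-marked notch, measured about 1 mm from the notch's centre; the ball and crossbar sliders are still standing in theirs, and the job is handed in, though the hand-in returned no verdict.

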